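Dose grinding balls into sample cups

TASK

Take the three large steel balls from the white tray and put one into each of the three wells on top of the ball doser while its gate is shut, leaving the two small balls in the tray. Then pull the doser's spring-return gate out by its black upright tab until its nib stands at the mark, so that the balls drop into the cups below, and keep it there: finish while still holding the tab at the mark. Do not disturb the other things on the bench.

Things in the scene. Friction and masses are not known exactly. Their poses are not given: they have to be found in the camera images.
- doser: Fixed ball doser. Origin: at bench level below the middle well; x to its back, y along the wells, z up. Aluminium loading plate on top (60 x 172 mm, 14 thick, upper face 63 mm above the bench) with three 24 mm wells 46 mm apart along y; just under it the sliding steel gate (upper face at 48 mm: the wells' floor); below that three grey cups. The gate's pull tab stands in front (-x).
- gate (a joint): Travel of the spring-return gate in m: 0 at rest (shut), grows as it is pulled along the doser's -x; stop at 0.055. At 0.038 the nib is at the mark and the gate's 27 mm holes lie under the wells, so balls drop into the cups; well short of or beyond it the wells are shut. The spring pulls back with about 3 N at rest, 8.5 N at the mark; let go, it snaps shut.
- tab_top (a point): Centre of the upper edge of the gate's pull tab, 96 mm above the bench. Tab: black upright plate, 10 mm thick in x, 50 wide in y, 48 tall. Axes as the doser's; moves with the gate. At rest the tab is 80 mm in front (-x) of the middle well, 45 mm clear of the loading plate. 19 mm off its +y side lies the lower scale bar (12 mm wide, top 49 mm above the bench), reaching 55 mm ahead of the tab.
- nib (a point): Tip of the small dark nib on the +y side of the gate, which runs along the scale bar; moves with the gate.
- mark (a point): The mark: a black line 3 mm wide across the fixed aluminium scale bar beside the gate's tongue, 38 mm in front (-x of the doser) of the nib's rest position.
- well0 (a point): Centre of the mouth of well 0, level with the loading plate's upper face (63 mm above the bench). Well 24 mm across, 15 mm deep down to the closed gate: a 20 mm ball in it stands 5 mm proud. Axes as the doser's.
- well1 (a point): Centre of the mouth of well 1, level with the loading plate's upper face (63 mm above the bench). Well 24 mm across, 15 mm deep down to the closed gate: a 20 mm ball in it stands 5 mm proud. Axes as the doser's.
- well2 (a point): Centre of the mouth of well 2, level with the loading plate's upper face (63 mm above the bench). Well 24 mm across, 15 mm deep down to the closed gate: a 20 mm ball in it stands 5 mm proud. Axes as the doser's.
- cup0 (a point): Centre of the inner floor (10 mm above the bench) of the grey cup under well 0; cup 28 mm wide inside at the floor and 32 mm at the rim, 30 mm deep. Axes as the doser's.
- cup1 (a point): Centre of the inner floor (10 mm above the bench) of the grey cup under well 1; cup 28 mm wide inside at the floor and 32 mm at the rim, 30 mm deep. Axes as the doser's.
- cup2 (a point): Centre of the inner floor (10 mm above the bench) of the grey cup under well 2; cup 28 mm wide inside at the floor and 32 mm at the rim, 30 mm deep. Axes as the doser's.
- tray: Fixed white supply tray, 50 (x) x 210 (y) x 16 (z) mm, with five round pockets 22 mm across and 4 mm deep, 40 mm apart in a row along its y. Origin: centre of its underside. One ball lies in each pocket, on the pocket's floor 12 mm above the bench.
- ball_a_center (a point): Centre of a large steel ball, 20 mm in diameter, 33 g, lying at the start in a tray pocket (centre 22 mm above the bench, 6 mm above the tray's face). The three large balls are alike.
- ball_b_center (a point): Centre of a large steel ball, 20 mm in diameter, 33 g, lying at the start in a tray pocket (centre 22 mm above the bench, 6 mm above the tray's face). The three large balls are alike.
- ball_c_center (a point): Centre of a large steel ball, 20 mm in diameter, 33 g, lying at the start in a tray pocket (centre 22 mm above the bench, 6 mm above the tray's face). The three large balls are alike.
- small_a_center (a point): Centre of a small steel ball, 14 mm in diameter, 11 g, lying in a tray pocket; not wanted, stays in the tray.
- small_b_center (a point): Centre of a small steel ball, 14 mm in diameter, 11 g, lying in a tray pocket; not wanted, stays in the tray.
- loose_tube: Capped sample tube lying on the bench, 92 mm long, 17 mm thick. Bystander.
- petri_dish: Clear flat dish, 90 mm wide, 15 mm high. Bystander.
- spray_bottle: White bottle, 60 mm wide, 160 mm high. Bystander.
- sample_jar: Clear jar, 56 mm wide, 70 mm high. Bystander.
- swab_box: Cardboard box, 70 x 110 x 50 mm. Bystander.
- beaker: Glass beaker, 70 mm wide, 90 mm high. Bystander.

How it is judged:
By the outcome, as a careful person would: the job done as asked, in the order asked, and still so for the second after the job is handed in, while the arm keeps its last pose, push and grip.
It also fails if it takes over 67 s, if anything falls off the work surface, if the arm or the gripper's body presses on something with over 40 N, if the wrist force passes 120 N, or if a joint passes its speed limit or range.

ROBOT

A 7-joint arm with a two-finger parallel gripper is mounted at the origin on the work surface. World frame = base frame: x ahead of the robot, y to its left, z up, the work surface at z = 0. Lengths are in m, angles in rad, forces in N, time in s.
With the tool pointing down it reaches from about 0.425 to 0.875 m from the base axis. Payload 4.7 kg.
Tool frame: the origin (TCP) lies between the finger pads; the fingertips stand 14 mm ahead of it and the grasp point (between the pads) lies 5 mm behind it; z points along the fingers, y is the line along which they close (so a half turn about z gives the same grasp; the last joint's range is limited). The gripper opens to 87 mm and grips with 3 to 60 N. Pads are 19 mm wide; open, the fingers measure 117 mm over their backs; the gripper's body (75 mm by 190 mm) begins 51 mm behind the grasp point.
Start: joints at [-1.112, 0.321, -0.07, 1.45, 0.023, 1.371, -0.057], TCP at [0.28, 0.587, 0.237] pointing down, gripper open.
Joint ranges: [-2.86, 2.86], [-0.3, 2.09], [-1.38, 1.24], [0.06, 2.45], [-1.56, 4.7], [0.09, 2.05], [-2.69, 2.69]. Speed limits (rad/s): [2.57, 2.57, 3.14, 3.14, 3.14, 3.14, 3.14].

INTERFACE

Orientations are given as a rotation vector (axis times angle).
In Python, from bench import ctrl gives the robot as it stands.
- The arm moves only by the shell command python3 -m inch 'ROWS' [OPENING] [FORCE]. ROWS is JSON, a list of rows, each a list of 6 numbers: the shift along the world's x, y, z in mm, then the turn, a rotation vector about the world's x, y, z in degrees. In form: [[tx, ty, tz, rx, ry, rz], ...]. A call has 1 to 20 rows; each row is the pose to reach, as a shift and turn from the pose commanded when the call began; what a row does not reach only later rows make up. A row lasts 1/8 s, in which the tool goes at most 62.5 mm and 10.7 degrees, less where a joint would pass 70% of its speed; a pose out of reach is approached as far as the arm can. A call with a gripper value outside its range is refused whole. OPENING is the finger opening in mm, from 0 to 87, set as the call begins (- or left out, the last holds). The fingers move at their own pace and stop on an object; FORCE is the grip in N (left out, the last holds). Time passes only in rows, so rows that repeat a pose let the fingers close. It gives the time, the measured TCP pose, the force, the opening and the grip force at its end, in the units of the state.
- ctrl.get_state(): the state, without advancing time (a new reading comes with each control period).
- ctrl.get_image(name): name is "scene" or "top" or "wrist"; returns (picture, depth): 420x560x3 uint8, red, green, blue; 420x560 float32, m along the optical axis (not along the pixel's ray), 0 where there is no reading.
- ctrl.camera_params(name): a dict with "mtx" (3x3 intrinsics, pixels), "T" (4x4, takes a point from camera to world coordinates). Camera axes: x right, y down, z forward; pixel columns grow to the right and rows downward; lengths in m; the calibration is good to about 2 mm. A picture is of the moment at which its call begins: read the wrist's pose just before it. camera_params takes no time and is no camera call; for the wrist camera it gives the pose at the moment of the call.
- ctrl.close_job(): hands the job in; it is judged then, once.
The state is a dict: "time": time; "joint_positions": joint angles; "qd": joint speeds; "joint_torque": joint torques, N m; "position": TCP position; "tool_rot": TCP orientation; "ft_force": force on the tool from outside, world axes, zero at the start; "torque": the same for the moment, N m; "grip_width": opening from 0.0 (shut) to 1.0 (fully open); "grip_force": force on a finger pad.
Only numpy, scipy, OpenCV 4.12 (cv2) and the standard library are available. Lean on these libraries where they do the work, as an engineer would, in place of code of your own. Each camera call takes 0.05 s, during which the arm holds its last target. There are 200 camera calls.

## Working session

There is one attempt and no reset: what is moved stays moved. The work goes in short steps, Python scripts to look and compute and a shell command to move; the robot and the scene stay as the last step left them, time stands still between calls to the robot, and variables do not carry over. Pictures are saved under pics/ and viewed, at most 10 in all, crops included, and the job is handed in when it is done.

```bash
mkdir -p pics
python3 - <<'E'
from bench import ctrl
import cv2,numpy as np
s=ctrl.get_state();print(s['time'],s['position'],s['tool_rot'],s['grip_width'])
for n in("top","scene"):
    im,d=ctrl.get_image(n);p=ctrl.camera_params(n)
    np.savez(f'pics/{n}0.npz',im=im,d=d,K=p['mtx'],T=p['T'])
    print(n,p['mtx'].tolist(),np.round(p['T'],4).tolist())
    cv2.imwrite(f'pics/{n}0.png',im[:,:,::-1])
E
```

```text
0.0 [0.27952056 0.58626102 0.23549813] [-6.92860328e-01 -3.06394950e+00  2.85848668e-03] 1.0004470570682067
top [[482.9401698985478, 0.0, 287.39788586530074], [0.0, 482.9401698985478, 201.9528748361794], [0.0, 0.0, 1.0]] [[-0.0023, -0.9817, 0.1904, 0.2927], [-1.0, 0.0037, 0.007, -0.0134], [-0.0076, -0.1904, -0.9817, 1.5729], [0.0, 0.0, 0.0, 1.0]]
scene [[380.59203619936136, 0.0, 272.67744843469546], [0.0, 380.59203619936136, 204.65514358289195], [0.0, 0.0, 1.0]] [[0.5822, 0.5646, -0.585, 1.2431], [0.8129, -0.3933, 0.4295, -0.4603], [0.0124, -0.7256, -0.688, 0.8375], [0.0, 0.0, 0.0, 1.0]]
```

View pics/top0.png

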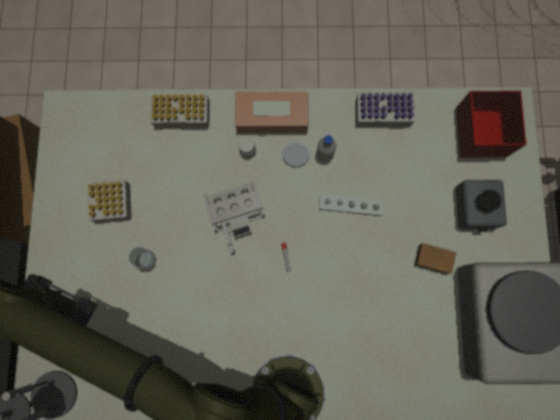

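View pics/scene0.png

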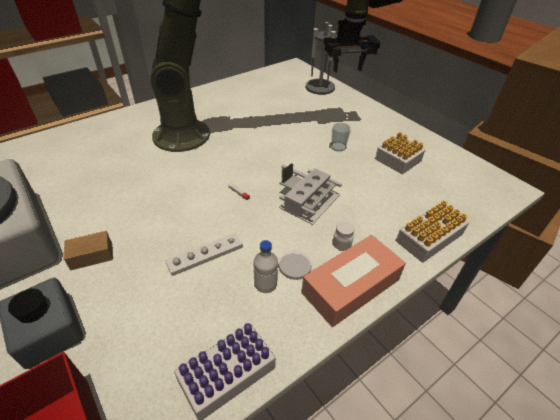

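The top view shows the doser near (236,203) with its tab at (240,232) and the tray near (351,205), with the bottle at (326,148) and the dish at (296,154). Next I'll get rough positions and move the wrist camera over them.

```bash
cat > h.py <<'E'
import numpy as np,cv2
def cast(K,T,uv,z):
    uv=np.atleast_2d(uv).astype(float)
    r=np.c_[(uv-K[[0,1],[2,2]])/K[[0,1],[0,1]],np.ones(len(uv))]@T[:3,:3].T
    return T[:3,3]+r*((z-T[2,3])/r[:,2])[:,None]
def proj(K,T,P):
    c=(np.atleast_2d(P)-T[:3,3])@T[:3,:3]
    return c[:,:2]/c[:,2:]*K[0,0]+K[:2,2]
def load(n):
    f=np.load(f'pics/{n}.npz');return f['im'],f['d'],f['K'],f['T']
def snap(n,cam='wrist'):
    from bench import ctrl
    p=ctrl.camera_params(cam);im,d=ctrl.get_image(cam)
    np.savez(f'pics/{n}.npz',im=im,d=d,K=p['mtx'],T=p['T']);cv2.imwrite(f'pics/{n}.png',im[:,:,::-1])
    return im,d,p['mtx'],p['T']
E
python3 - <<'E'
from h import *
from bench import ctrl
im,d,K,T=load('top0')
print(cast(K,T,[[236,203],[240,232],[327,203],[339,203],[351,205],[364,206],[376,207]],.03).round(3))
print(cast(K,T,[[327,140],[248,150],[143,258],[286,256]],[.08]).round(3))
p=ctrl.camera_params('wrist');s=ctrl.get_state()
from scipy.spatial.transform import Rotation as R
Rt=R.from_rotvec(s['tool_rot']).as_matrix()
print((Rt.T@p['T'][:3,:3]).round(3),(Rt.T@(p['T'][:3,3]-s['position'])).round(3),p['mtx'][0],Rt.round(3))
E
```

```text
[[ 0.589  0.165  0.03 ]
 [ 0.494  0.15   0.03 ]
 [ 0.588 -0.131  0.03 ]
 [ 0.588 -0.17   0.03 ]
 [ 0.581 -0.209  0.03 ]
 [ 0.578 -0.251  0.03 ]
 [ 0.574 -0.29   0.03 ]]
[[ 0.786 -0.131  0.08 ]
 [ 0.753  0.124  0.08 ]
 [ 0.408  0.443  0.08 ]
 [ 0.413  0.002  0.08 ]]
[[ 0.001 -0.966 -0.259]
 [ 1.     0.001  0.001]
 [-0.001 -0.259  0.966]] [ 0.071 -0.    -0.147] [352.56565541   0.         276.90476143] [[-0.903  0.43  -0.001]
 [ 0.43   0.903 -0.002]
 [-0.    -0.002 -1.   ]]
```

```bash
python3 -m inch '[[280,-386,15,0,0,-64.5],[280,-386,15,0,0,-64.5],[280,-386,15,0,0,-64.5],[280,-386,15,0,0,-64.5],[280,-386,15,0,0,-64.5],[280,-386,15,0,0,-64.5],[280,-386,15,0,0,-64.5],[280,-386,15,0,0,-64.5],[280,-386,15,0,0,-64.5],[280,-386,15,0,0,-64.5],[280,-386,15,0,0,-64.5],[280,-386,15,0,0,-64.5]]' 87 20
python3 -c "
from h import *;snap('w1')"
python3 -m inch '[[0,-62,0,0,0,0],[0,-124,0,0,0,0],[0,-186,0,0,0,0],[0,-248,0,0,0,0],[0,-310,0,0,0,0],[0,-350,0,0,0,0],[0,-350,0,0,0,0],[0,-350,0,0,0,0]]'
python3 -c "
from h import *;snap('w2')
import cv2
cv2.imwrite('pics/j.png',np.vstack([load('w1')[0],load('w2')[0]])[:,:,::-1][:, :,:])
a=load('w1')[0];b=load('w2')[0]
"
```

```text
time: 1.6
position: [0.559, 0.2022, 0.2515]
tool_rot: [-2.218, -2.224, -0.0]
ft_force: [-0.3, 0.3, -0.1]
grip_width: 0.999
grip_force: 0.0
time: 2.65
position: [0.5599, -0.1479, 0.2515]
tool_rot: [-2.219, -2.223, -0.001]
ft_force: [-0.0, 1.5, -0.1]
grip_width: 0.999
grip_force: 0.0
```

View pics/w1.png

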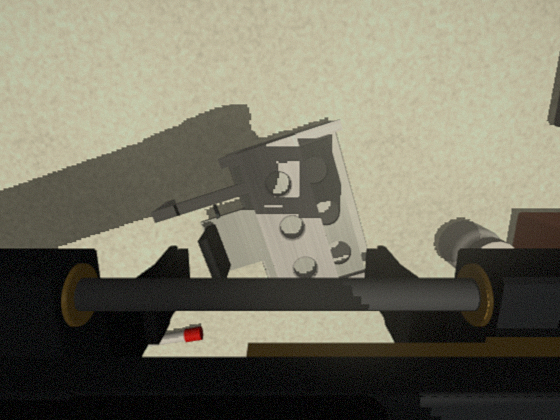

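View pics/w2.png

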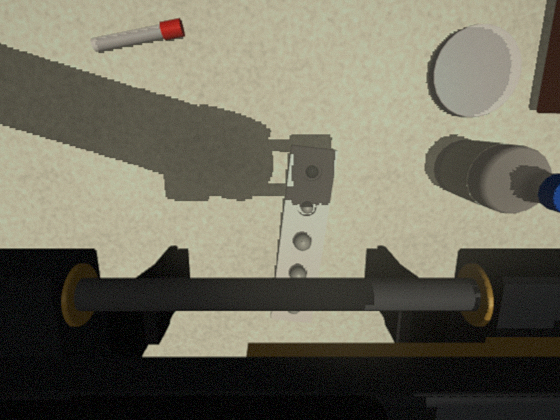

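Only the upper part (rows < 250) is clear of the gripper: w1 shows the three wells at (280,184), (292,227), (305,268) and the tab at (213,252). w2 shows balls at (311,171), (307,208), (302,241), (297,271). I'll step further to -y for both views.

```bash
python3 -m inch '[[0,-60,0,0,0,0],[0,-110,0,0,0,0],[0,-110,0,0,0,0],[0,-110,0,0,0,0]]'
python3 -c "
from h import *;snap('w3')"
python3 -m inch '[[0,62,0,0,0,0],[0,124,0,0,0,0],[0,186,0,0,0,0],[0,248,0,0,0,0],[0,310,0,0,0,0],[0,350,0,0,0,0],[0,350,0,0,0,0],[0,350,0,0,0,0]]'
python3 -c "
from h import *;snap('w4')
a=load('w3')[0][:260,130:470];b=load('w4')[0][:260,130:470]
cv2.imwrite('pics/c34.png',cv2.resize(np.vstack([a,b])[:,:,::-1],None,fx=1.15,fy=1.15))
"
```

```text
time: 3.2
position: [0.5605, -0.2569, 0.2513]
tool_rot: [-2.217, -2.224, -0.002]
ft_force: [0.1, 0.1, 0.3]
grip_width: 1.0
grip_force: 0.0
time: 4.25
position: [0.5593, 0.0915, 0.2516]
tool_rot: [2.218, 2.224, -0.0]
ft_force: [-0.8, -0.7, -0.0]
grip_width: 0.997
grip_force: 0.0
```

View pics/c34.png

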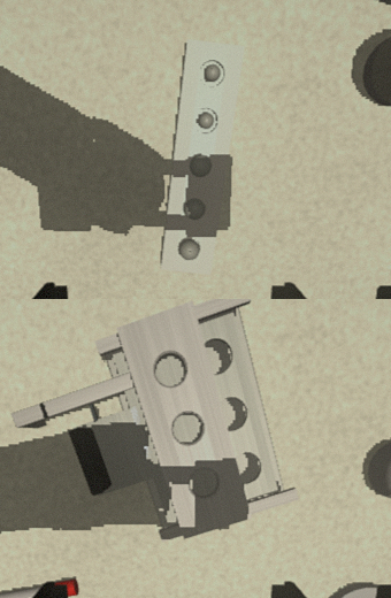

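In the composite, the tray balls run from full-image (315,63) down to (294,216); the second, at (309,104), is clearly small. The wells are near (278,62), (293,112), (306,159), and the black tab is at (209,140). Now I'll measure them using depth.

```bash
cat >> h.py <<'E'
def cloud(d,K,T):
    v,u=np.indices(d.shape);P=np.dstack([(u-K[0,2])/K[0,0]*d,(v-K[1,2])/K[1,1]*d,d])@T[:3,:3].T+T[:3,3]
    P[d==0]=np.nan;return P
def blobs(m,amin):
    n,l,s,c=cv2.connectedComponentsWithStats(m.astype(np.uint8));return [(l==i,s[i],c[i]) for i in range(1,n) if s[i,4]>=amin]
E
python3 - <<'E'
from h import *
from scipy.optimize import least_squares
for n in('w2','w3'):
    im,d,K,T=load(n);P=cloud(d,K,T);print(n,'bench z',np.nanmedian(P[20:60,60:120,2]))
    print('tray z',np.nanmedian(P[40:100,300:330,2]))
    m=(P[...,2]>.0185)&(P[...,2]<.04)&(abs(P[...,0]-.58)<.04);m[250:]=0
    for b,s,c in blobs(m,15):
        Q=P[b&(P[...,2]>.021)]
        if len(Q)<12: continue
        f=least_squares(lambda p:np.linalg.norm(Q-p[:3],axis=1)-p[3],[*Q.mean(0)-[0,0,.007],.009]).x
        print(c.round(1),s[2:],'top',np.nanmax(Q[:,2]).round(4),'sphere',f.round(4), 'ray@22',cast(K,T,c,.022+.003).round(4))
for n in('w1','w4'):
    im,d,K,T=load(n);P=cloud(d,K,T);z=P[...,2]
    print(n,'plate z',np.nanmedian(z[(z>.055)&(z<.07)]))
    pl=((z>.058)&(z<.069)).astype(np.uint8);pl[248:]=0
    cs,hh=cv2.findContours(pl,cv2.RETR_CCOMP,cv2.CHAIN_APPROX_NONE)
    for c,h in zip(cs,hh[0]):
        if len(c)>25: 
            (x,y),r=cv2.minEnclosingCircle(c);e=cv2.fitEllipse(c)
            print('hole' if h[3]>=0 else 'outer',np.round(e[0],1),np.round(e[1],1),cast(K,T,e[0],.063).round(4),np.round(cv2.minAreaRect(c)[2],1))
    tb=(z>.090)&(z<.102);tb[248:]=0
    for b,s,c in blobs(tb,20):
        q=P[b];R=cv2.minAreaRect((q[:,:2]*1000).astype(np.float32));print('tab',s,c.round(1),'z',np.median(q[:,2]).round(4),R, np.median(im[b],axis=0))
E
```

```text
w2 bench z -0.0014857893826689672
tray z -0.0014176633945857664
[311.3 171. ] [ 13  13 128] top 0.0255 sphere [ 0.5973 -0.1308  0.0173  0.0073] ray@22 [[ 0.5966 -0.1299  0.025 ]]
[306.3 206.8] [ 12  12 118] top 0.0254 sphere [ 0.5929 -0.1703  0.0183  0.0064] ray@22 [[ 0.5922 -0.169   0.025 ]]
[301.8 241.3] [ 18  17 241] top 0.0323 sphere [ 0.5884 -0.2102  0.0212  0.0096] ray@22 [[ 0.5881 -0.2087  0.025 ]]
w3 bench z -0.0016598552272060751
tray z 0.014699177111809292
[314.   62.8] [ 14  15 160] top 0.0265 sphere [ 0.597  -0.1309  0.0183  0.0066] ray@22 [[ 0.5965 -0.1319  0.025 ]]
[308.4 104.3] [ 14  14 143] top 0.0264 sphere [ 0.5929 -0.1707  0.0176  0.007 ] ray@22 [[ 0.5921 -0.171   0.025 ]]
[303.4 143.6] [ 19  20 282] top 0.032 sphere [ 0.5883 -0.2104  0.0208  0.0098] ray@22 [[ 0.5879 -0.2101  0.025 ]]
[298.5 181. ] [ 18  19 269] top 0.0313 sphere [ 0.5838 -0.2501  0.021   0.0097] ray@22 [[ 0.5836 -0.2494  0.025 ]]
[293.6 216.5] [ 18  18 251] top 0.0323 sphere [ 0.5793 -0.2898  0.0207  0.0099] ray@22 [[ 0.5791 -0.2887  0.025 ]]
w1 plate z 0.06164051494851375
outer [491.5 243.2] [ 9.
[... 614 characters left out ...]
6] [44.4 55.1] [[0.778  0.1327 0.063 ]] 6.3
hole [512.2 165.2] [ 6.8 18.3] [[0.783  0.1208 0.063 ]] 45.0
hole [514.6 151.5] [10.5 17.6] [[0.783  0.1336 0.063 ]] 80.5
hole [497.5 149.8] [ 7.  13.2] [[0.7667 0.1352 0.063 ]] 45.0
outer [215.4 137. ] [ 2.1 52.8] [[0.5019 0.1459 0.063 ]] 69.9
outer [289.6 100.4] [ 73.1 252.7] [[0.5705 0.1787 0.063 ]] 72.2
hole [306.5 159.5] [25.3 26.1] [[0.5873 0.1255 0.063 ]] 45.0
hole [292.4 111.9] [26.9 27.8] [[0.5733 0.1687 0.063 ]] 45.0
hole [277.4  60.8] [27.4 29.5] [[0.5593 0.2119 0.063 ]] 0.0
tab [190 111  30  60 725] [204.4 140.2] z 0.0943 ((497.50103759765625, 144.10365295410156), (10.32786750793457, 49.78883361816406), 18.426063537597656) [34. 33. 28.]
```

All found. Large balls: (.588,-.210), (.584,-.250), (.579,-.290), with tray yaw -6.5°. Wells: (.559,.2125), (.573,.169), (.587,.1255), with doser yaw 18°. Tab: (.4975,.144). Picking the first ball.

```bash
python3 -m inch '[[5,-60,-40,0,0,-2],[11,-120,-80,0,0,-4],[17,-180,-120,0,0,-6],[22,-240,-150,0,0,-6.5],[28,-301,-160,0,0,-6.5],[28,-301,-160,0,0,-6.5],[28,-301,-180,0,0,-6.5],[28,-301,-205,0,0,-6.5],[28,-301,-220,0,0,-6.5],[28,-301,-220,0,0,-6.5],[28,-301,-220,0,0,-6.5]]' 45 20
python3 -m inch '[[0,0,0,0,0,0],[0,0,0,0,0,0],[0,0,0,0,0,0]]' 10 20
```

```text
time: 5.68
position: [0.5879, -0.2096, 0.0316]
tool_rot: [2.343, 2.093, 0.001]
ft_force: [-0.8, 0.2, 0.6]
grip_width: 0.516
grip_force: 0.0
time: 6.05
position: [0.5877, -0.2102, 0.0316]
tool_rot: [2.343, 2.092, 0.0]
ft_force: [0.8, 0.3, -1.2]
grip_width: 0.259
grip_force: 0.0
```

```bash
python3 -m inch '[[0,0,0,0,0,0],[0,0,0,0,0,0]]' 10 20
python3 -m inch '[[0,0,20,0,0,0],[0,0,50,0,0,0],[0,0,90,0,0,0],[0,0,90,0,0,0]]'
python3 -c "
from h import *
im,d,K,T=snap('w5')
from bench import ctrl
s=ctrl.get_state();print(s['position'],proj(K,T,s['position']))
cv2.imwrite('pics/g5.png',cv2.resize(im[120:400,120:440,::-1],None,fx=2,fy=2))"
```

```text
time: 6.3
position: [0.5878, -0.2102, 0.0316]
tool_rot: [2.343, 2.092, 0.0]
ft_force: [0.2, 0.4, -0.0]
grip_width: 0.211
grip_force: 20.0
time: 6.8
position: [0.5904, -0.2117, 0.1268]
tool_rot: [2.339, 2.087, 0.008]
ft_force: [0.0, -0.8, -0.2]
grip_width: 0.212
grip_force: 20.0
[ 0.58906279 -0.21090496  0.12454836] [[274.50582564 276.82380038]]
```

View pics/g5.png

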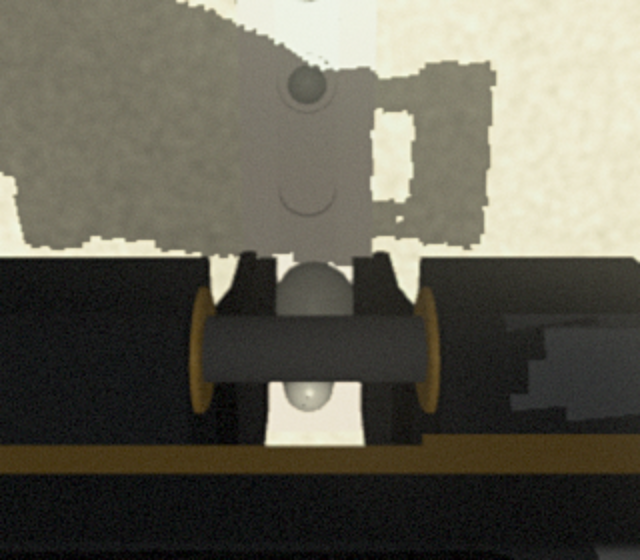

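Ball 1 is held between the pads (about (277,271) in the full image) and its pocket is empty. I'll measure precisely where it sits relative to the TCP.

```bash
cat >> h.py <<'E'
def held(n):
    from bench import ctrl
    from scipy.optimize import least_squares
    from scipy.spatial.transform import Rotation as R
    s=ctrl.get_state();im,d,K,T=snap(n);P=cloud(d,K,T)
    # tool-frame from camera mount (fixed), so motion does not matter
    C=np.array([[0,-.966,-.259],[1,0,0],[0,-.259,.966]]);v,u=np.indices(d.shape)
    Q=np.dstack([(u-K[0,2])/K[0,0]*d,(v-K[1,2])/K[1,1]*d,d])@C.T+[.071,0,-.147]
    q=Q[250:276,262:294].reshape(-1,3);q=q[(np.linalg.norm(q-[0,0,.009],axis=1)<.013)]
    r=least_squares(lambda c:np.linalg.norm(q-c,axis=1)-.01,[0,0,.009],loss='soft_l1',f_scale=.0005)
    print('pos',s['position'].round(4),s['tool_rot'].round(3),'ball in tool',r.x.round(4),len(q))
E
python3 -c "
from h import *
held('w6')"
```

```text
pos [ 0.5891 -0.2109  0.1245] [2.341 2.089 0.005] ball in tool [ 0.     -0.0003  0.0108] 730
```

```bash
python3 -m inch '[[0,50,30,0,0,4],[0,110,30,0,0,8],[0,170,30,0,0,12],[0,230,30,0,0,16],[0,285,30,0,0,20],[0,320,20,0,0,24.5],[-0.5,335,0,0,0,24.5],[-0.5,335,-15,0,0,24.5],[-0.5,335,-15,0,0,24.5],[-0.5,335,-15,0,0,24.5],[-0.5,335,-15,0,0,24.5]]'
python3 -c "
from h import *
held('w7')"
```

```text
time: 8.28
position: [0.5879, 0.1236, 0.1074]
tool_rot: [1.848, 2.539, 0.002]
ft_force: [-0.4, 0.2, -0.3]
grip_width: 0.211
grip_force: 20.0
pos [0.5879 0.1236 0.1074] [1.848e+00 2.539e+00 2.000e-03] ball in tool [ 0.     -0.0002  0.0108] 732
```

```bash
python3 -m inch '[[-0.5,1,-14,0,0,0],[-0.5,1,-28,0,0,0],[-0.5,1,-28,0,0,0],[-0.5,1,-28,0,0,0]]'; python3 -m inch '[[0,0,0,0,0,0],[0,0,0,0,0,0]]'
```

```text
time: 8.82
position: [0.5862, 0.1257, 0.0776]
tool_rot: [-1.846, -2.541, 0.002]
ft_force: [-0.0, -0.6, -0.3]
grip_width: 0.208
grip_force: 20.0
time: 9.07
position: [0.5865, 0.1258, 0.0783]
tool_rot: [-1.846, -2.542, 0.0]
ft_force: [-0.3, 0.2, -0.4]
grip_width: 0.209
grip_force: 20.0
```

```bash
python3 -m inch '[[0.5,0,0,0,0,0],[0.5,0,0,0,0,0],[0.5,0,0,0,0,0],[0.5,0,40,0,0,0],[0.5,-40,75,0,0,-4],[0.5,-70,75,0,0,-8],[0.5,-70,75,0,0,-8]]' 40 20
python3 - <<'E'
from h import *
im,d,K,T=snap('w8');P=cloud(d,K,T);z=P[...,2]
for w in [(.559,.2123),(.5733,.1687),(.5875,.1252)]:
    m=np.hypot(P[...,0]-w[0],P[...,1]-w[1])<.012;m[248:]=0
    q=P[m];t=q[q[:,2]>.0635];print(w,m.sum(),np.nanmax(q[:,2]).round(4) if len(q) else 0,len(t),t.mean(0).round(4) if len(t) else '')
E
```

```text
time: 9.95
position: [0.587, 0.0518, 0.1535]
tool_rot: [2.026, 2.4, -0.001]
ft_force: [0.7, 0.5, 0.2]
grip_width: 0.464
grip_force: 0.0
(0.559, 0.2123) 0 0 0 
(0.5733, 0.1687) 1254 0.0623 0 
(0.5875, 0.1252) 1043 0.0681 378 [0.5866 0.1255 0.0652]
```

Ball 1 is seated in well 2 (top 5 mm proud). Next ball.

```bash
python3 -m inch '[[-0.5,-60,0,0,0,-4],[-1,-120,0,0,0,-8],[-1.5,-180,0,0,0,-12],[-2,-240,-30,0,0,-16.5],[-3.5,-290,-60,0,0,-16.5],[-3.5,-306,-80,0,0,-16.5],[-3.5,-306,-100,0,0,-16.5],[-3.5,-306,-122,0,0,-16.5],[-3.5,-306,-122,0,0,-16.5],[-3.5,-306,-122,0,0,-16.5],[-3.5,-306,-122,0,0,-16.5]]' 45 20
python3 -m inch '[[0,0,0,0,0,0],[0,0,0,0,0,0],[0,0,0,0,0,0],[0,0,0,0,0,0],[0,0,0,0,0,0]]' 10 20
```

```text
time: 11.38
position: [0.584, -0.2488, 0.0312]
tool_rot: [-2.341, -2.094, -0.001]
ft_force: [0.3, -0.8, -0.1]
grip_width: 0.521
grip_force: 0.0
time: 12.0
position: [0.5837, -0.2503, 0.0316]
tool_rot: [2.343, 2.092, 0.0]
ft_force: [0.1, 0.6, 1.0]
grip_width: 0.207
grip_force: 20.0
```

```bash
python3 -m inch '[[0,0,25,0,0,0],[0,0,75,0,0,0],[-1,50,115,0,0,4],[-2,110,120,0,0,8],[-4,170,120,0,0,12],[-5,230,120,0,0,16],[-7,290,120,0,0,20],[-9,350,110,0,0,24.5],[-10,400,90,0,0,24.5],[-10.5,419,75,0,0,24.5],[-10.5,419,75,0,0,24.5],[-10.5,419,75,0,0,24.5],[-10.5,419,75,0,0,24.5],[-10.5,419,75,0,0,24.5]]'
python3 -c "
from h import *
held('w9')"
```

```text
time: 13.75
position: [0.5739, 0.1674, 0.1073]
tool_rot: [1.849, 2.539, 0.001]
ft_force: [0.6, 0.8, 0.1]
grip_width: 0.213
grip_force: 20.0
pos [0.5739 0.1674 0.1073] [1.849e+00 2.539e+00 1.000e-03] ball in tool [ 0.0003 -0.0002  0.0108] 747
```

```bash
python3 -m inch '[[0,0,-14,0,0,0],[0,0,-28,0,0,0],[0,0,-28,0,0,0],[0,0,-28,0,0,0],[0,0,-28,0,0,0]]'
```

```text
time: 14.42
position: [0.5728, 0.1687, 0.0779]
tool_rot: [-1.846, -2.542, 0.001]
ft_force: [-0.2, 0.2, -0.1]
grip_width: 0.211
grip_force: 20.0
```

```bash
python3 -m inch '[[0.5,0,0,0,0,0],[0.5,0,0,0,0,0],[0.5,0,0,0,0,0],[0.5,0,40,0,0,0],[0.5,-40,75,0,0,-4],[0.5,-100,75,0,0,-8],[0.5,-100,75,0,0,-8]]' 40 20
cat >> h.py <<'E'
def wells(n):
    im,d,K,T=snap(n);P=cloud(d,K,T)
    for w in [(.559,.2123),(.5733,.1687),(.5875,.1252)]:
        m=np.hypot(P[...,0]-w[0],P[...,1]-w[1])<.012;m[248:]=0
        q=P[m];t=q[q[:,2]>.0635];print(w,m.sum(),(np.nanmin(q[:,2]).round(4),np.nanmax(q[:,2]).round(4)) if len(q) else 0,len(t),t.mean(0).round(4) if len(t) else '')
E
python3 -c "
from h import *
wells('w10')"
```

```text
time: 15.3
position: [0.5742, 0.0618, 0.1547]
tool_rot: [2.029, 2.395, -0.001]
ft_force: [-0.1, 0.8, 0.4]
grip_width: 0.457
grip_force: 0.0
(0.559, 0.2123) 56 (np.float64(0.0452), np.float64(0.0601)) 0 
(0.5733, 0.1687) 1162 (np.float64(0.0449), np.float64(0.0681)) 436 [0.5728 0.1684 0.0652]
(0.5875, 0.1252) 947 (np.float64(0.0451), np.float64(0.0686)) 377 [0.5866 0.1256 0.0652]
```

```bash
python3 -m inch '[[1,-60,0,0,0,-4],[2,-120,0,0,0,-8],[3,-180,0,0,0,-12],[4,-240,0,0,0,-16.5],[5,-300,-30,0,0,-16.5],[5.5,-345,-60,0,0,-16.5],[5.5,-359,-80,0,0,-16.5],[5.5,-359,-100,0,0,-16.5],[5.5,-359,-122,0,0,-16.5],[5.5,-359,-122,0,0,-16.5],[5.5,-359,-122,0,0,-16.5],[5.5,-359,-122,0,0,-16.5]]' 45 20
python3 -m inch '[[0,0,0,0,0,0],[0,0,0,0,0,0],[0,0,0,0,0,0],[0,0,0,0,0,0],[0,0,0,0,0,0]]' 10 20
```

```text
time: 16.85
position: [0.5796, -0.289, 0.0314]
tool_rot: [-2.342, -2.094, -0.001]
ft_force: [-0.6, 0.3, 0.0]
grip_width: 0.516
grip_force: 0.0
time: 17.48
position: [0.5792, -0.2903, 0.0316]
tool_rot: [2.344, 2.092, 0.0]
ft_force: [-0.4, 0.0, 1.0]
grip_width: 0.209
grip_force: 20.0
```

```bash
python3 -m inch '[[0,0,25,0,0,0],[0,0,75,0,0,0],[-1,50,115,0,0,4],[-3,110,120,0,0,8],[-6,170,120,0,0,12],[-9,230,120,0,0,16],[-11,290,120,0,0,20],[-14,350,120,0,0,24.5],[-16,410,120,0,0,24.5],[-18,465,100,0,0,24.5],[-20,502,75,0,0,24.5],[-20,502,75,0,0,24.5],[-20,502,75,0,0,24.5],[-20,502,75,0,0,24.5],[-20,502,60,0,0,24.5],[-20,502,47,0,0,24.5],[-20,502,47,0,0,24.5],[-20,502,47,0,0,24.5],[-20,502,47,0,0,24.5]]'
```

```text
time: 19.85
position: [0.5589, 0.2116, 0.0781]
tool_rot: [-1.846, -2.542, 0.001]
ft_force: [0.3, -0.0, 0.2]
grip_width: 0.212
grip_force: 20.0
```

```bash
python3 -m inch '[[0,0,0,0,0,0],[0,0,0,0,0,0],[0,0,0,0,0,0],[0,0,40,0,0,0],[0,-40,90,0,0,0],[0,-100,120,0,0,0],[0,-120,120,0,0,0],[0,-120,120,0,0,0],[0,-120,120,0,0,0]]' 40 20
python3 - <<'E'
from h import *
wells('w11')
im,d,K,T=load('w11');P=cloud(d,K,T);z=P[...,2]
tb=(z>.090)&(z<.102);tb[240:]=0
for b,s,c in blobs(tb,100):
    q=P[b];print('tab',s,c.round(1),np.median(q[:,2]).round(4),cv2.minAreaRect((q[:,:2]*1000).astype(np.float32)))
E
```

```text
time: 20.98
position: [0.5588, 0.0934, 0.1981]
tool_rot: [-1.844, -2.542, -0.0]
ft_force: [0.4, 0.8, -0.4]
grip_width: 0.454
grip_force: 0.0
(0.559, 0.2123) 779 (np.float64(0.0447), np.float64(0.0681)) 309 [0.5582 0.2117 0.0652]
(0.5733, 0.1687) 687 (np.float64(0.0449), np.float64(0.0683)) 272 [0.5728 0.1686 0.0653]
(0.5875, 0.1252) 572 (np.float64(0.0452), np.float64(0.0681)) 253 [0.5864 0.1257 0.0652]
tab [ 207   87   18   74 1096] [215.8 123.4] 0.0944 ((497.3374938964844, 144.15919494628906), (10.4079008102417, 49.105655670166016), 17.923690795898438)
```

View pics/w11.png

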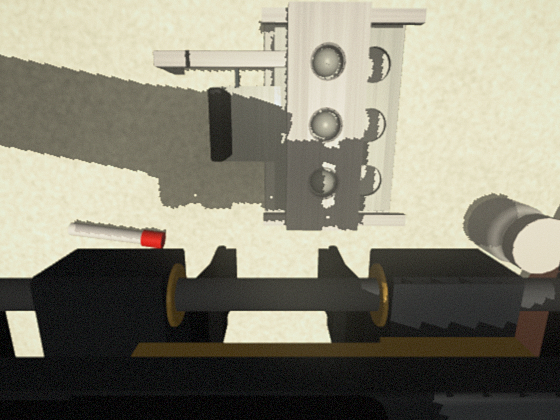

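All three balls sit in the wells (326,61), (325,125), (323,182), each standing proud. The tab is at (220,123), the nib near (237,76) and the mark line at (187,60). Next I'll grip the tab.

```bash
python3 -m inch '[[-30,26,0,0,0,0],[-61.5,52.5,-10,0,0,0],[-61.5,52.5,-50,0,0,0],[-61.5,52.5,-70,0,0,0],[-61.5,52.5,-70,0,0,0],[-61.5,52.5,-90,0,0,0],[-61.5,52.5,-110,0,0,0],[-61.5,52.5,-126,0,0,0],[-61.5,52.5,-126,0,0,0],[-61.5,52.5,-126,0,0,0]]' 40 20
python3 - <<'E'
from h import *
im,d,K,T=snap('w12')
s,_,_,_=snap('s12','scene')
cv2.imwrite('pics/v12.png',np.hstack([im[:260,120:420,::-1],cv2.resize(s[130:240,240:370,::-1],(307,260))]))
E
```

```text
time: 22.28
position: [0.4983, 0.1446, 0.0733]
tool_rot: [1.846, 2.541, 0.002]
ft_force: [-0.9, -0.2, 0.5]
grip_width: 0.46
grip_force: 0.0
```

View pics/v12.png

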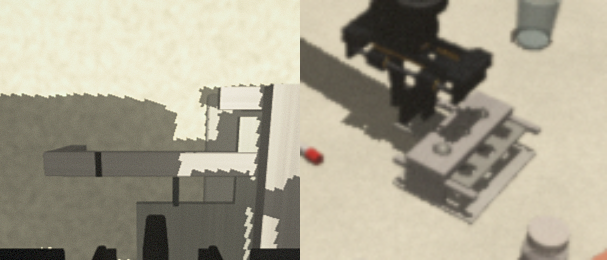

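The wrist view shows the mark at (218,163) and the nib at (296,190) clearly, with the fingers straddling the tab. Closing on it.

```bash
python3 -m inch '[[0,0,0,0,0,0],[0,0,0,0,0,0],[0,0,0,0,0,0],[0,0,0,0,0,0],[0,0,0,0,0,0],[0,0,0,0,0,0]]' 2 40
cat >> h.py <<'E'
def gap(n):
    im,d,K,T=snap(n);g=cv2.cvtColor(im,cv2.COLOR_RGB2GRAY);m=g<45;m[235:]=0;m[:120]=0;m[:,:150]=0;m[:,400:]=0
    for b,s,c in blobs(m,8):
        p=cast(K,T,c,.0475)[0];print(s,c.round(1),p.round(4),'along doser x mm',((p[:2]-[.5733,.1687])@[.9515,.3077]*1000).round(1))
E
python3 -c "
from h import *
gap('w13')"
```

```text
time: 23.12
position: [0.4978, 0.1443, 0.0726]
tool_rot: [1.846, 2.542, 0.0]
ft_force: [0.8, -0.5, -0.1]
grip_width: 0.113
grip_force: 40.0
[217 152   6  24 113] [219.1 163.8] [0.4554 0.1828 0.0475] along doser x mm -107.8
[266 215  22  20 392] [276.8 225. ] [0.4918 0.1619 0.0475] along doser x mm -79.7
```

```bash
python3 -m inch '[[-3,-1,0,0,0,0],[-6,-2,0,0,0,0],[-10,-3.2,0,0,0,0],[-14,-4.5,0,0,0,0],[-18,-5.8,0,0,0,0],[-22,-7.1,0,0,0,0],[-26,-8.4,0,0,0,0],[-30,-9.7,0,0,0,0],[-33,-10.7,0,0,0,0],[-35,-11.3,0,0,0,0],[-36,-11.6,0,0,0,0],[-36,-11.6,0,0,0,0],[-36,-11.6,0,0,0,0],[-36,-11.6,0,0,0,0]]'
python3 - <<'E'
from h import *
gap('w14')
im=load('w14')[0];cv2.imwrite('pics/v14.png',cv2.resize(im[100:260,180:480,::-1],None,fx=2.6,fy=2.6,interpolation=cv2.INTER_NEAREST))
E
```

```text
time: 24.92
position: [0.4628, 0.133, 0.0726]
tool_rot: [1.845, 2.54, 0.004]
ft_force: [7.7, 2.7, -7.7]
grip_width: 0.116
grip_force: 40.0
[266 215  23  20 396] [276.8 225.1] [0.457  0.1506 0.0475] along doser x mm -116.2
```

View pics/v14.png

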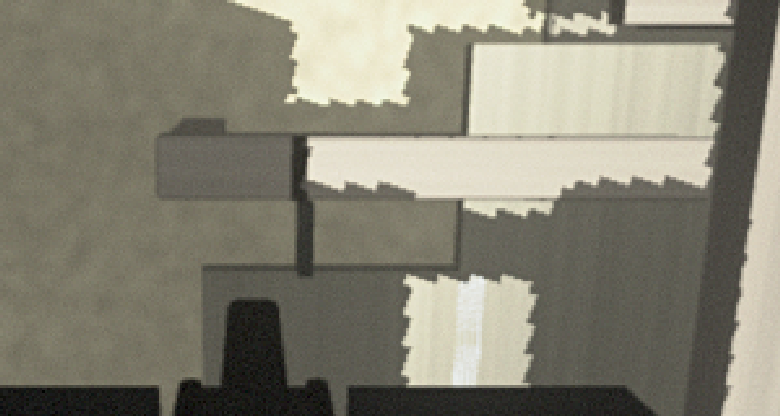

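The nib (about (297,192) full image) is about 2 px, or ~1.2 mm, short of the mark (about (295,164)). I'll nudge it further.

```bash
python3 -m inch '[[-1.2,-0.4,0,0,0,0],[-1.2,-0.4,0,0,0,0],[-1.2,-0.4,0,0,0,0],[-1.2,-0.4,0,0,0,0],[-1.2,-0.4,0,0,0,0],[-1.2,-0.4,0,0,0,0]]'
python3 - <<'E'
from h import *
im,d,K,T=snap('w15');g=cv2.cvtColor(im,cv2.COLOR_RGB2GRAY).astype(float)
for n,r in(('mark',slice(156,175)),('nib',slice(180,198))):
    p=g[r,285:310].mean(0);w=np.clip(75-p,0,None) if n=='nib' else np.clip(70-p,0,None)
    u=285+(w*np.arange(25)).sum()/w.sum();v=(r.start+r.stop-1)/2
    q=cast(K,T,[u,v],.049)[0];print(n,u.round(2),p.round(0).tolist(),((q[:2]-[.5733,.1687])@[.9515,.3077]*1000).round(2))
P=cloud(d,K,T)
for w in [(.559,.2123),(.5733,.1687),(.5875,.1252)]:
    m=np.hypot(P[...,0]-w[0],P[...,1]-w[1])<.012;q=P[m];print(w,m.sum(),np.nanmin(q[:,2]) if m.sum() else '',np.nanmax(q[:,2]) if m.sum() else '')
s=snap('s15','scene')[0]
cv2.imwrite('pics/v15.png',np.hstack([cv2.resize(im[60:260,230:560,::-1],(480,291)),cv2.resize(s[150:230,260:350,::-1],(320,291))]))
E
```

```text
time: 25.72
position: [0.4618, 0.1326, 0.0726]
tool_rot: [1.845, 2.54, 0.004]
ft_force: [7.6, 2.1, -7.3]
grip_width: 0.109
grip_force: 40.0
mark 295.52 [104.0, 105.0, 104.0, 105.0, 105.0, 105.0, 105.0, 107.0, 103.0, 75.0, 53.0, 60.0, 67.0, 76.0, 82.0, 129.0, 173.0, 190.0, 196.0, 197.0, 197.0, 200.0, 203.0, 202.0, 206.0] -108.47
nib 296.61 [120.0, 121.0, 121.0, 121.0, 121.0, 122.0, 122.0, 123.0, 98.0, 61.0, 53.0, 54.0, 55.0, 52.0, 56.0, 98.0, 121.0, 122.0, 122.0, 120.0, 120.0, 118.0, 118.0, 117.0, 116.0] -107.74
(0.559, 0.2123) 442 0.04809056010755633 0.06200844608396408
(0.5733, 0.1687) 258 0.04819990228187951 0.06220260549766496
(0.5875, 0.1252) 255 0.04789674029189617 0.06267311793110555
```

View pics/v15.png

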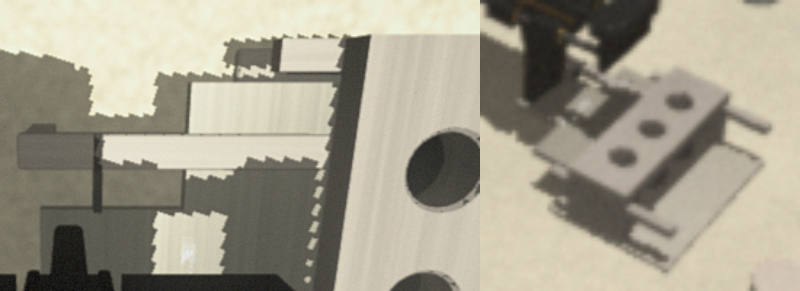

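The nib lines up with the mark (columns 294–300 for both) and all three wells are empty, so the balls have dropped. Handing in while holding.

```bash
python3 -c "
from bench import ctrl
print(ctrl.close_job())"
```

```text
the job is handed in; nothing more can be done
None
```

The job is handed in at about 26 s: the three large balls went into the wells with the gate shut and dropped out when it opened (wells seen empty; I did not see inside the cups), the two small balls were left in the tray, and the gripper is still holding the tab with the nib at the mark.

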